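# Roll test of handle blanks

### The arm

A 7-joint arm with a two-finger parallel gripper is mounted at the origin on a cart in front of the work surface, level with it; the furniture and walls round the work are solid. World frame = base frame: x ahead of the robot, y to its left, z up, the work surface at z = 0. Lengths are in m, angles in rad, forces in N, time in s.
With the tool pointing down it reaches from about 0.4 to 0.875 m from the base axis. Payload 19.3 kg.
Tool frame: the origin (TCP) lies midway between the tips of the shut fingers; the grasp point (between the pads) lies 19 mm behind it; z points along the fingers, y is the line along which they close (so a half turn about z gives the same grasp; the last joint's range is limited). The gripper opens to 85 mm and grips with 20 to 120 N. Pads are 22 mm wide; open, the fingers measure 114 mm over their backs; the gripper's body (76 mm by 85 mm) begins 54 mm behind the grasp point. The pads swing forward as they close: fully open they stand 13 mm farther back than shut.
Start: joints at [-1.239, 0.521, -0.036, 1.599, 0.021, 1.021, -0.113], TCP at [0.244, 0.575, 0.231] pointing down, gripper open.
Joint ranges: [-2.91, 2.91], [-0.3, 2.13], [-1.5, 1.42], [0.17, 2.43], [-1.26, 4.41], [0.16, 1.93], [-2.52, 2.52]. Speed limits (rad/s): [1.89, 1.89, 2.39, 2.39, 3.01, 3.01, 3.01].

### API

Orientations are given as [roll, pitch, yaw] about the fixed x, y, z axes, in that order (R = Rz(yaw) Ry(pitch) Rx(roll)).
In Python, from workcell import * gives the robot as it stands. The module is installed in compiled form; this text tells all that it offers.
- The arm moves only by the tool play_rows, never from a script. Its argument "deltas" is a list of rows, each a list of 7 numbers: the shift along the tool's x, y, z in units of 500 mm (1.0 is 500 mm), then the turn, a rotation vector about the tool's x, y, z in units of 120 degrees (1.0 is 120 degrees), then the closure, from 0 (fully open) to 1 (shut). A call has 1 to 10 rows; each row is the pose to reach, as a shift and turn from the pose commanded when the call began, along the tool's axes at that moment; what a row does not reach only later rows make up. A row lasts 1/10 s, in which the tool goes at most 50 mm and 8.59 degrees, less where a joint would pass 70% of its speed; a pose out of reach is approached as far as the arm can. A call with a number of a shift or a turn outside -1 to 1 is refused whole. A call with a gripper value outside its range is refused whole. The fingers move at their own pace and stop on an object; "newtons" is the grip in N (left out, the last holds). Time passes only in rows, so rows that repeat a pose let the fingers close. It gives the time, the measured TCP pose, the force, the opening and the grip force at its end, in the units of the state.
- observe(): the state, without advancing time (a new reading comes with each control period).
- grab_frame(name): name is "side" or "top"; returns the picture (420x560x3 uint8, red, green, blue); there is no depth.
- get_calibration(name): a dict with "fovy" (degrees; the focal length in pixels is half the picture's height over the tangent of half this angle, whatever the lens; pixels are square), "cx", "cy" (the principal point, pixels), "xyz" and "rotation" of the camera in the world. Camera axes: x right, y down, z forward; pixel columns grow to the right and rows downward; lengths in m; the calibration is good to about 2 mm. A picture is of the moment at which its call begins. get_calibration takes no time and is no camera call.
- job_done(): hands the job in; it is judged then, once.
The state is a dict: "clock": time; "qpos": joint angles; "qd": joint speeds; "joint_efforts": joint torques, N m; "position": TCP position; "tool_rot": TCP orientation; "force": force on the tool from outside, world axes, zero at the start; "moment": the same for the moment, N m; "grip_width": finger opening in m; "finger_force": force on a finger pad.
Only numpy, scipy, OpenCV 4.12 (cv2) and the standard library are available. Lean on these libraries where they do the work, as an engineer would, in place of code of your own. Each camera call takes 0.05 s, during which the arm holds its last target. There are 200 camera calls.

### The job

Roll-test the three wooden handle blanks: without lifting them off the ledge, nudge each one gently over the crest onto the slope, so that the round ones roll down into the trough by themselves and any with a flat stays lying on the slope. When all three have been released and have come to rest, put the blank that stayed on the slope into the red tray. Do not disturb the red thread spool and round tin on the right of the ramp or the blue case on the left.

Things in the scene. Friction and masses are not known exactly. Their poses are not given: they have to be found in the camera images.
- ramp: plywood roll-test ramp, fixed for the run, 380 mm wide (y), 307 mm long. Origin: on the bench under the middle of the crest (where ledge and slope meet); x points downhill, away from the robot, y along the crest to the left. Three lanes centred at y=-115, 0 and 115 mm, one blank in each, its axis at about x=-30 mm to start
- crest (a point): middle of the crest, 65 mm above the bench. The ledge runs from here 62 mm back towards the robot, falling 3 degrees, its rear open. Each lane has two upright stop pins behind the blank, 8 mm thick, 22 mm high, at ramp x=-52 mm, 34 mm either side of the lane's middle: 60 mm is clear between them to push from behind
- slope_mid (a point): middle of the slope's surface, 80 mm downhill of the crest. The slope is 160 mm long and falls 9 degrees; friction holds a blank that lies on a flat. Side rails rise 9 mm above it
- trough_mid (a point): middle of the trough's floor, 198 mm downhill of the crest, 14 mm above the bench. The trough spans ramp x=160 to 235 mm and ends at a 55 mm high wall
- tray: open red tray, fixed for the run, 130 mm (its x) by 150 mm (its y), 28 mm high, walls and floor 5 mm thick, to the left of the ramp. Origin: centre of its underside on the bench
- blank_a_mid (a point): middle (on the axis, half-way along) of a turned pale-wood handle blank with three thin dark rings, 100 mm long, 36 mm across, about 70 g; its y axis runs along the blank (x and z turn as it rolls). It starts across the ramp's ledge in any of the three lanes, against two stop pins
- blank_b_mid (a point): middle (on the axis, half-way along) of a turned pale-wood handle blank with three thin dark rings, 100 mm long, 36 mm across, about 70 g; its y axis runs along the blank (x and z turn as it rolls). It starts across the ramp's ledge in any of the three lanes, against two stop pins
- blank_c_mid (a point): middle (on the axis, half-way along) of a turned pale-wood handle blank with three thin dark rings, 100 mm long, 36 mm across, about 70 g; its y axis runs along the blank (x and z turn as it rolls). It starts across the ramp's ledge in any of the three lanes, against two stop pins
- blank_a: same point; may be truly round (rolls down the slope by itself when past the crest) or have a planed flat, 23 mm wide, 14 mm from the axis, on which it lies (slides when pushed slowly, stays on the slope when let go). From above both kinds look alike; one of the three has a flat
- blank_b: same point; may be truly round (rolls down the slope by itself when past the crest) or have a planed flat, 23 mm wide, 14 mm from the axis, on which it lies (slides when pushed slowly, stays on the slope when let go). From above both kinds look alike; one of the three has a flat
- blank_c: same point; may be truly round (rolls down the slope by itself when past the crest) or have a planed flat, 23 mm wide, 14 mm from the axis, on which it lies (slides when pushed slowly, stays on the slope when let go). From above both kinds look alike; one of the three has a flat
- thread_spool: bystander: upright spool of red thread, 38 mm wide, 50 mm high, right of the ramp; origin at the centre of its underside
- blue_case: bystander: blue plastic case, 96 x 152 x 42 mm, left of the tray; origin at the centre of its underside
- steel_tin: bystander: flat round steel tin, 103 mm wide, 36 mm high, to the right of the ramp near the front; origin at the centre of its underside
Things that resemble listed ones, but are neither listed nor needed, are in the scene too. What is shaped like the blank_b but purple is not meant. What is shaped like the blank_c but turquoise is not meant.

How it is judged:
By the outcome, as a careful person would: the job done as asked, in the order asked, and still so for the second after the job is handed in, with the robot touching nothing.
It also fails if it takes over 69 s, if anything falls off the work surface, if the arm or the gripper's body presses on something with over 40 N, if the wrist force passes 120 N, or if a joint passes its speed limit or range.

## Working session

There is one attempt and no reset: what is moved stays moved. The work goes in short steps, Python scripts to look and compute and a tool call to move; the robot and the scene stay as the last step left them, time stands still between calls to the robot, and variables do not carry over. Pictures are saved under pics/ and viewed, at most 10 in all, crops included, and the job is handed in when it is done.

Besides the shell and the picture viewer there is one more tool, called after "Request:" as a command line: name --pt "numbers of a row" for each row, then --argument value for the rest. play_rows: Moves the arm, as the interface text tells. Its arguments: {"type":"object","properties":{"deltas":{"type":"array"},"newtons":{"type":"number"}},"required":["deltas"]}

```bash
mkdir -p pics
python3 - <<'E'
from workcell import *
import cv2
for n in("top","side"):
    cv2.imwrite(f"pics/{n}0.png",grab_frame(n)[:,:,::-1]); print(n,get_calibration(n))
s=observe();print(s)
E
```

```text
top {'fovy': 44.81566696850357, 'cx': 279.0172320317568, 'cy': 218.65469352382146, 'xyz': array([-0.3233056 , -0.00396495,  1.81951147]), 'rotation': array([-2.65407429,  0.01269018, -1.59921887])}
side {'fovy': 50.752710870830825, 'cx': 276.7890564877415, 'cy': 216.89466102532526, 'xyz': array([ 0.00765331, -0.9575121 ,  0.72984887]), 'rotation': array([-2.08970242,  0.00449205, -0.55275257])}
{'clock': 0.1, 'qpos': array([-1.23921312,  0.52190597, -0.03631343,  1.59992998,  0.02115672,
        1.0211555 , -0.11278754]), 'qd': array([ 0.00116547, -0.0027251 , -0.00126778, -0.001676  , -0.00012268,
       -0.00077143,  0.00162472]), 'joint_efforts': array([ 4.55452187e-03, -9.28471398e+01,  1.98461719e+00, -3.70531154e+01,
        1.81938725e-02,  5.32485239e-03,  9.30536885e-06]), 'position': array([0.24432085, 0.57493287, 0.23082116]), 'tool_rot': array([-3.14057781e+00,  4.30446248e-05,  2.73977581e+00]), 'force': array([ 0.77198483, -0.97515756, -0.00732897]), 'moment': array([-0.01780548, -0.0292406 ,  0.01589698]), 'finger_force': 0.0, 'grip_width': 0.08563712214039443}
```

View pics/top0.png

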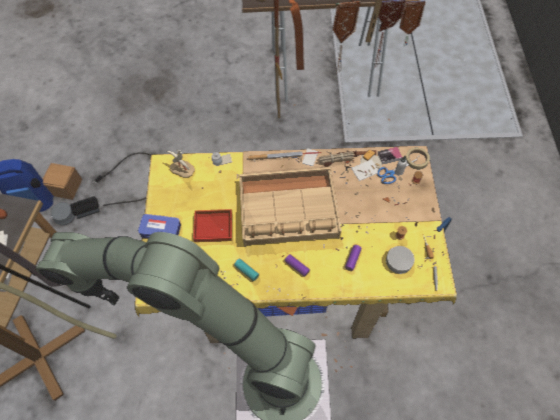

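View pics/side0.png

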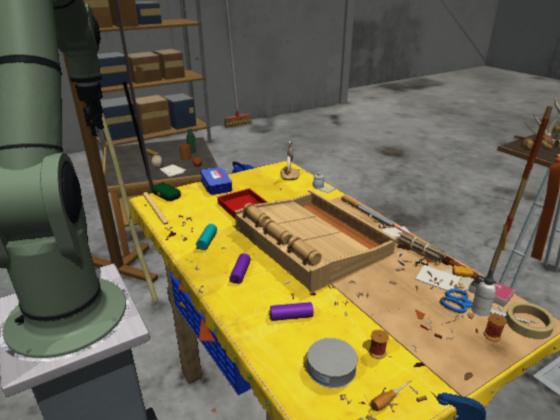

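The top view shows the ramp at columns 240-340, rows 170-245, with the blanks near (259,228), (290,228) and (320,226). The tray is at (213,226), and the distractors lie in front of the ramp at about row 265. In the side view the blanks lie at about (260,215)-(305,253).

```bash
cat > h.py <<'E'
from workcell import *
import cv2, numpy as np
from scipy.spatial.transform import Rotation as R
def cam(n):
    c=get_calibration(n); f=210/np.tan(np.radians(c['fovy']/2))
    return c, f, R.from_euler('xyz',c['rotation']).as_matrix()
def ray(n,u,v,z):
    c,f,M=cam(n); d=M@np.array([(u-c['cx'])/f,(v-c['cy'])/f,1]); p=c['xyz']
    return p+d*(z-p[2])/d[2]
def proj(n,P):
    c,f,M=cam(n); q=M.T@(np.asarray(P)-c['xyz']); return q[0]/q[2]*f+c['cx'],q[1]/q[2]*f+c['cy']
E
python3 - <<'E'
from h import *
t=cv2.imread('pics/top0.png');s=cv2.imread('pics/side0.png')
a=cv2.resize(t[160:255,185:350],(800,460),interpolation=cv2.INTER_CUBIC)
b=cv2.resize(s[185:290,210:400],(800,442),interpolation=cv2.INTER_CUBIC)
cv2.imwrite('pics/za.png',a);cv2.imwrite('pics/zb.png',b)
print(ray('top',213,226,.0),ray('top',259,228,.083),ray('top',290,228,.083),ray('top',320,226,.083))
h=cv2.cvtColor(t,cv2.COLOR_BGR2HSV)
m=(((h[...,0]<6)|(h[...,0]>174))&(h[...,1]>180)&(h[...,2]>60)).astype(np.uint8); m[:205]=0;m[248:]=0;m[:,:190]=0;m[:,240:]=0
c=max(cv2.findContours(m,0,2)[0],key=cv2.contourArea); r=cv2.minAreaRect(c);print(r)
for p in cv2.boxPoints(r): print(ray('top',*p,.028).round(3))
E
```

```text
[0.61766706 0.25794963 0.        ] [0.55998271 0.06956207 0.083     ] [ 0.55585201 -0.04890007  0.083     ] [ 0.56042386 -0.16391227  0.083     ]Traceback (most recent call last):
  File "<stdin>", line 9, in <module>
ValueError: max() iterable argument is empty
```

View pics/za.png

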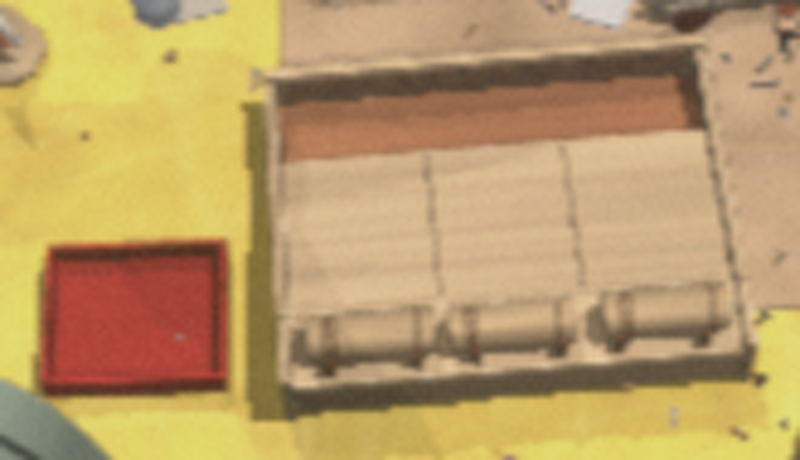

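View pics/zb.png

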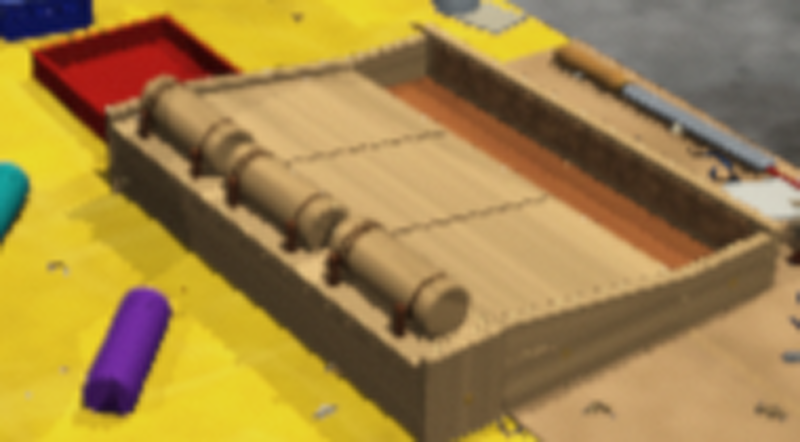

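The crops show the ramp with its rear ledge edge at about (285,388)-(750,345) in the first crop and its trough lip at about (285,162)-(705,130). There are two pins behind each blank. The tray's outer rim spans (45,245)-(228,392).

Run:
```python
from h import *
k=800/165
def T(x,y,z): return ray('top',185+(x+.5)/k-.5,160+(y+.5)/k-.5,z)
for n,x,y,z in [("rearL",285,388,.062),("rearR",750,345,.062),("lipL",285,162,.040),("lipR",705,130,.040),("wallL",265,75,.055),("wallR",703,42,.055),
 ("A0",303,350,.0815),("A1",433,331,.0815),("B0",445,340,.0815),("B1",578,322,.0815),("C0",600,325,.0815),("C1",728,304,.0815),
 ("t",47,246,.028),("t",228,241,.028),("t",228,388,.028),("t",42,392,.028),("lineT",428,155,.04),("lineT2",563,147,.04),("lineB",437,295,.06),("lineB2",580,288,.06)]: print(n,T(x,y,z).round(3))
k2=800/190
def S(x,y,z): return ray('side',210+(x+.5)/k2-.5,185+(y+.5)/k2-.5,z)
for n,x,y,z in [("rearR",424,360,.062),("rearL",108,118,.062),("wallR",775,240,.055),("wallL",425,32,.055),("bl L",160,87,.095),("blR",460,290,.095)]: print(n,S(x,y,z).round(3))
```

```text
rearL [0.523 0.131 0.062]
rearR [ 0.548 -0.239  0.062]
lipL [0.744 0.133 0.04 ]
lipR [ 0.762 -0.221  0.04 ]
wallL [0.821 0.15  0.055]
wallR [ 0.841 -0.224  0.055]
A0 [0.546 0.115 0.081]
A1 [0.559 0.013 0.081]
B0 [0.551 0.003 0.081]
B1 [ 0.563 -0.102  0.081]
C0 [ 0.56  -0.119  0.081]
C1 [ 0.575 -0.222  0.081]
t [0.677 0.332 0.028]
t [0.676 0.181 0.028]
t [0.541 0.179 0.028]
t [0.542 0.329 0.028]
lineT [0.746 0.013 0.04 ]
lineT2 [ 0.75 -0.1   0.04]
lineB [0.603 0.009 0.06 ]
lineB2 [ 0.605 -0.107  0.06 ]
rearR [ 0.549 -0.235  0.062]
rearL [0.524 0.13  0.062]
wallR [ 0.829 -0.242  0.055]
wallL [0.812 0.133 0.055]
bl L [0.551 0.098 0.095]
blR [ 0.581 -0.225  0.095]
```

```bash
cat >> h.py <<'E'
O=np.array([.594,-.048,0]); YAW=.06
def W(x,y,z): return O+[x*np.cos(YAW)-y*np.sin(YAW),x*np.sin(YAW)+y*np.cos(YAW),z]   # ramp -> world
def delta(p,yaw):
    s=observe(); M=R.from_euler('xyz',s['tool_rot']); G=R.from_euler('xyz',[np.pi,0,yaw])
    print('t',round(s['clock'],2),'pos',s['position'].round(4),'ypr',s['tool_rot'].round(3),'->',np.round(p,4))
    print('delta',(M.inv().apply(np.asarray(p)-s['position'])/.5).round(4),((M.inv()*G).as_rotvec()/np.radians(120)).round(4))
E
python3 - <<'E'
from h import *
delta(W(-.085,.115,.16),np.pi+YAW)
E
```

```text
t 0.1 pos [0.2443 0.5749 0.2308] ypr [-3.141  0.     2.74 ] -> [0.5023 0.0617 0.16  ]
delta [-0.8762 -0.7428  0.1424] [-5.000e-04 -1.000e-04 -2.205e-01]
```

Request:
play_rows --pt "-0.076 -0.064 0 0 0 -0.04 1" --pt "-0.15 -0.13 0 0 0 -0.1 1" --pt "-0.22 -0.19 0 0 0 -0.15 1" --pt "-0.3 -0.255 0 0 0 -0.22 1" --pt "-0.375 -0.32 0.02 0 0 -0.22 1" --pt "-0.45 -0.38 0.04 0 0 -0.22 1" --pt "-0.525 -0.445 0.06 0 0 -0.22 1" --pt "-0.6 -0.51 0.08 0 0 -0.22 1" --pt "-0.67 -0.57 0.1 0 0 -0.22 1" --pt "-0.75 -0.635 0.12 0 0 -0.22 1"

```text
clock: 1.1
position: [0.4638, 0.138, 0.1717]
tool_rot: [-3.142, -0.0, -3.082]
force: [1.2, 0.8, -0.1]
grip_width: -0.0001
finger_force: 0.0
```

Run:
```python
from h import *
delta(W(-.085,.115,.16),np.pi+YAW)
```

```text
t 1.1 pos [0.4638 0.138  0.1717] ypr [-3.142 -0.    -3.082] -> [0.5023 0.0617 0.16  ]
delta [-0.0677 -0.1569  0.0234] [-0.     -0.     -0.0004]
```

Request:
play_rows --pt "-0.034 -0.08 0.01 0 0 0 1" --pt "-0.068 -0.157 0.02 0 0 0 1" --pt "-0.068 -0.157 0.02 0 0 0 1" --pt "-0.068 -0.157 0.02 0 0 0 1"

```text
clock: 1.5
position: [0.502, 0.0627, 0.1617]
tool_rot: [-3.141, -0.001, -3.085]
force: [0.0, 0.6, 0.5]
grip_width: 0.0002
finger_force: 0.0
```

Run:
```python
from h import *
delta(W(-.085,.115,.072),np.pi+YAW)
t=grab_frame('top')[:,:,::-1];s=grab_frame('side')[:,:,::-1]
a=cv2.resize(t[180:280,220:345],(500,400),interpolation=cv2.INTER_CUBIC)
b=cv2.resize(s[140:290,210:310],(267,400),interpolation=cv2.INTER_CUBIC)
cv2.imwrite('pics/p1.png',np.hstack([a,b]))
```

```text
t 1.5 pos [0.502  0.0627 0.1617] ypr [-3.141e+00 -1.000e-03 -3.085e+00] -> [0.5023 0.0617 0.072 ]
delta [-0.0006 -0.002   0.1794] [-0.0001 -0.0004 -0.0014]
```

View pics/p1.png

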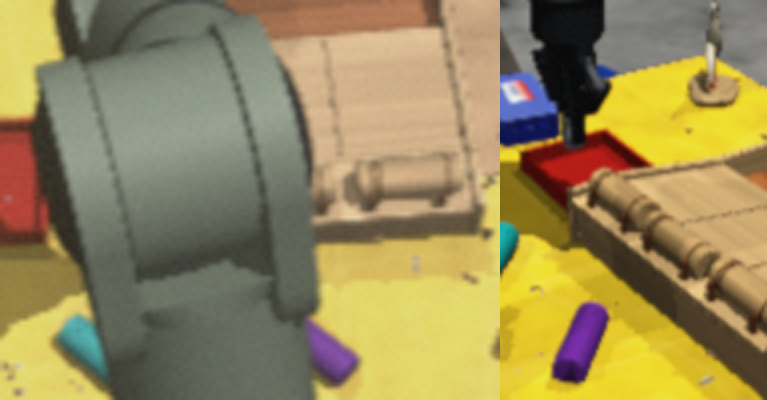

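The arm hides the left lane from above. In the side crop the shut fingers hang behind the left blank, with the tip at about (573,147).

Request:
play_rows --pt "0 -0.001 0.06 0 0 0 1" --pt "0 -0.002 0.12 0 0 0 1" --pt "0 -0.002 0.179 0 0 0 1" --pt "0 -0.002 0.179 0 0 0 1" --pt "0 -0.002 0.179 0 0 0 1"

```text
clock: 2.1
position: [0.5019, 0.0634, 0.0731]
tool_rot: [3.142, -0.001, -3.081]
force: [0.1, 0.5, 0.7]
grip_width: 0.0001
finger_force: 0.0
```

Run:
```python
from h import *
print(proj('side',[.502,.0627,.1617]))
delta(W(-.003,.115,.072),np.pi+YAW)
s=grab_frame('side')[:,:,::-1]
cv2.imwrite('pics/p2.png',cv2.resize(s[170:270,220:330],(660,600),interpolation=cv2.INTER_CUBIC))
```

```text
(np.float64(237.3517681731683), np.float64(193.8964097709429))
t 2.1 pos [0.5019 0.0634 0.0731] ypr [ 3.142e+00 -1.000e-03 -3.081e+00] -> [0.5841 0.0666 0.072 ]
delta [-0.1645 -0.0034  0.0021] [ 0.     -0.0003  0.0001]
```

View pics/p2.png

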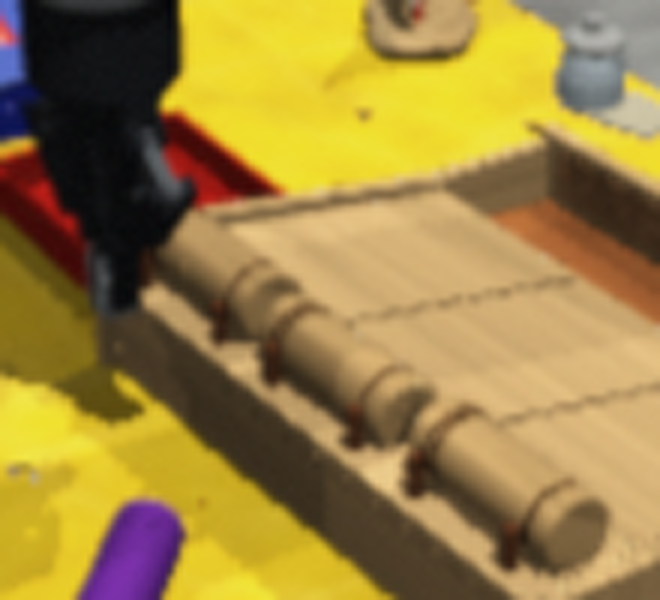

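The finger tip is at about (118,300), behind the left blank. Pin bases are at about (218,342), (272,382), (355,447), (413,492) and (510,565), which I use to check the lane centres.

Run:
```python
from h import *
c,s_=np.cos(YAW),np.sin(YAW)
for (u,v),y in zip([(218,342),(272,380),(355,447),(413,492),(510,565)],[81,34,-34,-81,-149]):
    p=ray('side',220+(u+.5)/6-.5,170+(v+.5)/6-.5,.0625)-O
    print(y,'meas ramp x,y',round(p[0]*c+p[1]*s_,4),round(-p[0]*s_+p[1]*c,4))
for y in(.115,.0,-.115): print(W(-.052,y,.07).round(3))
```

```text
81 meas ramp x,y -0.0529 0.0737
34 meas ramp x,y -0.051 0.0291
-34 meas ramp x,y -0.0524 -0.0413
-81 meas ramp x,y -0.0525 -0.086
-149 meas ramp x,y -0.0516 -0.1546
[0.535 0.064 0.07 ]
[ 0.542 -0.051  0.07 ]
[ 0.549 -0.166  0.07 ]
```

Request:
play_rows --pt "0 -0.013 0.002 0 0 0 1" --pt "-0.018 -0.013 0.002 0 0 0 1" --pt "-0.036 -0.013 0.002 0 0 0 1" --pt "-0.042 -0.013 0.002 0 0 0 1" --pt "-0.048 -0.013 0.002 0 0 0 1" --pt "-0.054 -0.013 0.002 0 0 0 1" --pt "-0.06 -0.013 0.002 0 0 0 1" --pt "-0.066 -0.013 0.002 0 0 0 1" --pt "-0.072 -0.013 0.002 0 0 0 1" --pt "-0.078 -0.013 0.002 0 0 0 1"

```text
clock: 3.15
position: [0.5416, 0.0584, 0.0716]
tool_rot: [-3.142, -0.0, -3.083]
force: [0.4, 0.0, -0.0]
grip_width: 0.0001
finger_force: 0.1
```

Request:
play_rows --pt "-0.006 0 0 0 0 0 1" --pt "-0.012 0 0 0 0 0 1" --pt "-0.018 0 0 0 0 0 1" --pt "-0.024 0 0 0 0 0 1" --pt "-0.03 0 0 0 0 0 1" --pt "-0.036 0 0 0 0 0 1" --pt "-0.042 0 0 0 0 0 1" --pt "-0.048 0 0 0 0 0 1" --pt "-0.054 0 0 0 0 0 1" --pt "-0.06 0 0 0 0 0 1"

```text
clock: 4.15
position: [0.5716, 0.0601, 0.0716]
tool_rot: [-3.142, 0.0, -3.083]
force: [-0.5, -0.6, 0.0]
grip_width: 0.0001
finger_force: 0.0
```

```bash
sed -i 's/-.048,0\]/-.053,0]/' h.py
python3 - <<'E'
from h import *
delta(W(-.003,.115,.072),np.pi+YAW)
s=grab_frame('side')[:,:,::-1]
cv2.imwrite('pics/p3.png',cv2.resize(s[180:280,230:380],(600,400),interpolation=cv2.INTER_CUBIC))
E
```

```text
t 4.15 pos [0.5716 0.0601 0.0716] ypr [-3.142  0.    -3.083] -> [0.5841 0.0616 0.072 ]
delta [-0.0251  0.0015 -0.0008] [-0.      0.     -0.0005]
```

View pics/p3.png

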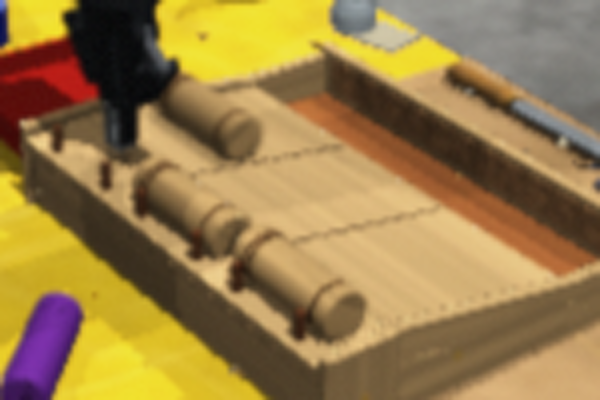

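The left blank has crossed the crest: its near end is at (243,140), with the pins now behind it at (57,138) and (105,172). I continue the slow push and track it numerically.

Request:
play_rows --pt "-0.005 0 0 0 0 0 1" --pt "-0.01 0 0 0 0 0 1" --pt "-0.015 0 0 0 0 0 1" --pt "-0.02 0 0 0 0 0 1" --pt "-0.025 0 0 0 0 0 1" --pt "-0.03 0 0 0 0 0 1" --pt "-0.034 0 0 0 0 0 1"

```text
clock: 4.9
position: [0.5886, 0.0612, 0.0716]
tool_rot: [-3.142, 0.0, -3.083]
force: [-0.4, 0.6, -0.5]
grip_width: 0.0002
finger_force: 0.0
```

Run:
```python
from h import *
delta(W(-.085,.115,.072),np.pi+YAW)
s=grab_frame('side')[:,:,::-1]
cv2.imwrite('pics/p4.png',cv2.resize(s[180:280,230:380],(600,400),interpolation=cv2.INTER_CUBIC))
```

```text
t 4.9 pos [0.5886 0.0612 0.0716] ypr [-3.142  0.    -3.083] -> [0.5023 0.0567 0.072 ]
delta [ 0.1729  0.0012 -0.0008] [-0.      0.     -0.0005]
```

View pics/p4.png

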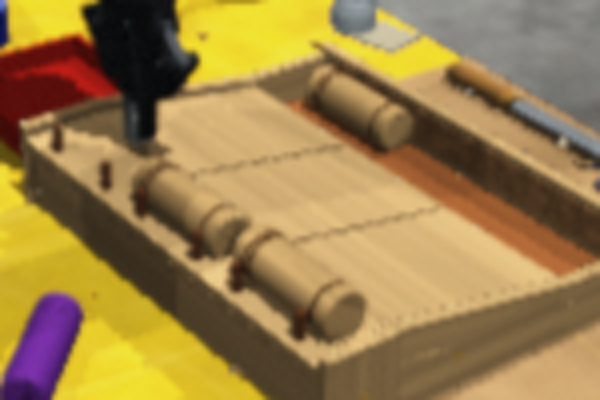

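The left blank rolled into the trough and lies at (360,110), so it is round. Next is the middle lane: retreat straight back, then shift 115 mm right behind the ledge.

Request:
play_rows --pt "0.06 0 0 0 0 0 1" --pt "0.12 0 0 0 0 0 1" --pt "0.173 0 0 0 0 0 1" --pt "0.173 0 0 0 0 0 1" --pt "0.173 -0.075 0 0 0 0 1" --pt "0.173 -0.15 0 0 0 0 1" --pt "0.173 -0.229 0 0 0 0 1" --pt "0.173 -0.229 0 0 0 0 1" --pt "0.173 -0.229 0 0 0 0 1"

```text
clock: 5.85
position: [0.509, -0.059, 0.0716]
tool_rot: [-3.142, 0.0, -3.085]
force: [0.1, 0.3, -0.9]
grip_width: 0.0001
finger_force: 0.0
```

Run:
```python
from h import *
delta(W(-.003,0,.072),np.pi+YAW)
s=grab_frame('side');t=grab_frame('top');np.save('s1.npy',s)
```

```text
t 5.85 pos [ 0.509  -0.059   0.0716] ypr [-3.142  0.    -3.085] -> [ 0.591  -0.0532  0.072 ]
delta [-0.1644  0.0023 -0.0008] [-0.      0.0001 -0.0015]
```

Request:
play_rows --pt "-0.018 0.002 0 0 0 0 1" --pt "-0.036 0.002 0 0 0 0 1" --pt "-0.042 0.002 0 0 0 0 1" --pt "-0.048 0.002 0 0 0 0 1" --pt "-0.054 0.002 0 0 0 0 1" --pt "-0.06 0.002 0 0 0 0 1" --pt "-0.066 0.002 0 0 0 0 1" --pt "-0.072 0.002 0 0 0 0 1" --pt "-0.078 0.002 0 0 0 0 1" --pt "-0.084 0.002 0 0 0 0 1"

```text
clock: 6.95
position: [0.5508, -0.0548, 0.0716]
tool_rot: [-3.142, -0.0, -3.083]
force: [-1.4, -0.9, 1.0]
grip_width: -0.0001
finger_force: 0.5
```

Request:
play_rows --pt "-0.006 0 0 0 0 0 1" --pt "-0.012 0 0 0 0 0 1" --pt "-0.018 0 0 0 0 0 1" --pt "-0.024 0 0 0 0 0 1" --pt "-0.03 0 0 0 0 0 1" --pt "-0.036 0 0 0 0 0 1" --pt "-0.042 0 0 0 0 0 1" --pt "-0.048 0 0 0 0 0 1" --pt "-0.054 0 0 0 0 0 1" --pt "-0.06 0 0 0 0 0 1"

```text
clock: 7.95
position: [0.5808, -0.053, 0.0716]
tool_rot: [-3.142, -0.0, -3.083]
force: [-0.1, -0.3, -0.3]
grip_width: -0.0004
finger_force: 0.2
```

Request:
play_rows --pt "-0.005 0 0 0 0 0 1" --pt "-0.01 0 0 0 0 0 1" --pt "-0.015 0 0 0 0 0 1" --pt "-0.02 0 0 0 0 0 1" --pt "-0.025 0 0 0 0 0 1" --pt "-0.029 0 0 0 0 0 1" --pt "-0.029 0 0 0 0 0 1"

```text
clock: 8.65
position: [0.5953, -0.0522, 0.0716]
tool_rot: [-3.142, 0.0, -3.083]
force: [0.3, 0.2, 0.6]
grip_width: -0.0
finger_force: 0.1
```

Run:
```python
from h import *
delta(W(-.085,0,.072),np.pi+YAW)
s=grab_frame('side');a=np.load('s1.npy')
d=(np.abs(s.astype(int)-a).sum(2)>90).astype(np.uint8)
# trough occupied? boxes of change within ramp area
for c in cv2.findContours(d[180:290,225:400].copy(),0,2)[0]:
    if cv2.contourArea(c)>15: x,y,w,h=cv2.boundingRect(c); print(x+225,y+180,w,h)
for n,x,z in(('trough',.198,.032),('nearcrest',.025,.075)):
  for e in(.05,-.05): print(n,e,np.round(proj('side',W(x,e,z)),0))
np.save('s2.npy',s)
```

```text
t 8.65 pos [ 0.5953 -0.0522  0.0716] ypr [-3.142  0.    -3.083] -> [ 0.5092 -0.0581  0.072 ]
delta [ 0.1727 -0.0017 -0.0009] [-0.      0.0001 -0.0005]
225 233 42 27
225 216 9 4
242 180 68 66
trough 0.05 [327. 215.]
trough -0.05 [349. 228.]
nearcrest 0.05 [283. 219.]
nearcrest -0.05 [304. 234.]
```

Request:
play_rows --pt "0.06 0 0 0 0 0 1" --pt "0.12 0 0 0 0 0 1" --pt "0.173 0 0 0 0 0 1" --pt "0.173 0 0 0 0 0 1" --pt "0.173 -0.075 0 0 0 0 1" --pt "0.173 -0.15 0 0 0 0 1" --pt "0.173 -0.231 0 0 0 0 1" --pt "0.173 -0.231 0 0 0 0 1" --pt "0.173 -0.231 0 0 0 0 1"

```text
clock: 9.6
position: [0.5156, -0.1733, 0.0715]
tool_rot: [-3.142, 0.0, -3.085]
force: [-0.1, 0.5, -0.7]
grip_width: -0.0001
finger_force: 0.0
```

Run:
```python
from h import *
delta(W(-.003,-.115,.072),np.pi+YAW)
s=grab_frame('side')[:,:,::-1];t=grab_frame('top')[:,:,::-1]
np.save('s3.npy',s)
cv2.imwrite('pics/p5.png',np.vstack([cv2.resize(s[190:280,230:380],(500,300),interpolation=cv2.INTER_CUBIC),cv2.resize(t[165:255,200:350],(500,300),interpolation=cv2.INTER_CUBIC)]))
```

```text
t 9.6 pos [ 0.5156 -0.1733  0.0715] ypr [-3.142  0.    -3.085] -> [ 0.5979 -0.168   0.072 ]
delta [-0.165   0.0013 -0.0009] [-0.      0.0001 -0.0014]
```

View pics/p5.png

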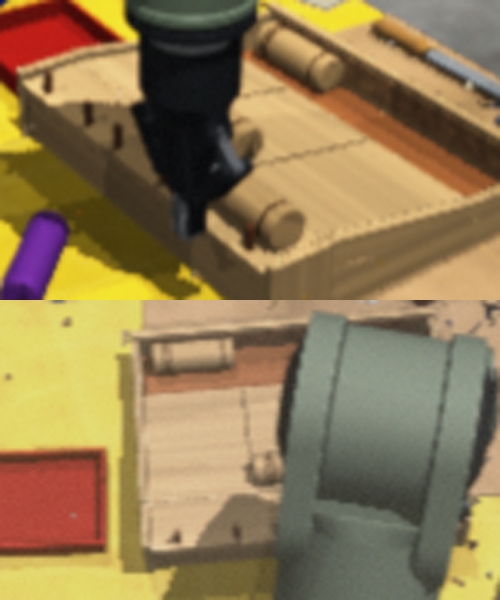

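The middle blank stayed on the slope: its near end is at (245,140) in the side crop and its left end at (262,467) in the top crop. The left blank lies in the trough. Now I push the right lane.

Request:
play_rows --pt "-0.018 0.001 0 0 0 0 1" --pt "-0.036 0.001 0 0 0 0 1" --pt "-0.042 0.001 0 0 0 0 1" --pt "-0.048 0.001 0 0 0 0 1" --pt "-0.054 0.001 0 0 0 0 1" --pt "-0.06 0.001 0 0 0 0 1" --pt "-0.066 0.001 0 0 0 0 1" --pt "-0.072 0.001 0 0 0 0 1" --pt "-0.078 0.001 0 0 0 0 1" --pt "-0.084 0.001 0 0 0 0 1"

```text
clock: 10.7
position: [0.5576, -0.1696, 0.0716]
tool_rot: [-3.142, -0.0, -3.083]
force: [-0.1, -0.6, 1.1]
grip_width: 0.0
finger_force: 0.1
```

Request:
play_rows --pt "-0.006 0 0 0 0 0 1" --pt "-0.012 0 0 0 0 0 1" --pt "-0.018 0 0 0 0 0 1" --pt "-0.024 0 0 0 0 0 1" --pt "-0.03 0 0 0 0 0 1" --pt "-0.036 0 0 0 0 0 1" --pt "-0.042 0 0 0 0 0 1" --pt "-0.048 0 0 0 0 0 1" --pt "-0.054 0 0 0 0 0 1" --pt "-0.06 0 0 0 0 0 1"

```text
clock: 11.7
position: [0.5876, -0.1678, 0.0716]
tool_rot: [-3.142, 0.0, -3.083]
force: [0.9, -0.5, -0.6]
grip_width: -0.0002
finger_force: 0.0
```

Request:
play_rows --pt "-0.005 0 0 0 0 0 1" --pt "-0.01 0 0 0 0 0 1" --pt "-0.015 0 0 0 0 0 1" --pt "-0.02 0 0 0 0 0 1" --pt "-0.025 0 0 0 0 0 1" --pt "-0.029 0 0 0 0 0 1" --pt "-0.029 0 0 0 0 0 1"

```text
clock: 12.4
position: [0.6021, -0.1669, 0.0716]
tool_rot: [-3.142, 0.0, -3.083]
force: [-0.2, 0.8, 0.1]
grip_width: -0.0001
finger_force: 0.0
```

Request:
play_rows --pt "0.06 0 0 0 0 0 1" --pt "0.12 0 0 0 0 0 1" --pt "0.173 0 0 0 0 0 1" --pt "0.24 0 -0.08 0 0 0 1" --pt "0.24 0 -0.18 0 0 0 1" --pt "0.24 0 -0.26 0 0 0 1" --pt "0.24 0 -0.26 0 0 0 0.4" --pt "0.24 0 -0.26 0 0 0 0"

```text
clock: 13.2
position: [0.4823, -0.1742, 0.2025]
tool_rot: [-3.141, 0.002, -3.083]
force: [-0.1, 0.7, -0.4]
grip_width: 0.0284
finger_force: 0.0
```

Run:
```python
from h import *
s=grab_frame('side')[:,:,::-1];t=grab_frame('top')[:,:,::-1]
delta(W(.025,0,.2),np.pi/2+YAW)
delta(W(.025,0,.2),-np.pi/2+YAW); print(observe()['qpos'].round(2))
np.save('s4.npy',s);np.save('t4.npy',t)
cv2.imwrite('pics/p6.png',np.vstack([cv2.resize(s[190:280,230:380],(500,300),interpolation=cv2.INTER_CUBIC),cv2.resize(t[165:255,200:350],(500,300),interpolation=cv2.INTER_CUBIC)]))
```

```text
t 13.3 pos [ 0.4816 -0.1739  0.2009] ypr [ 3.141e+00 -1.000e-03 -3.083e+00] -> [ 0.619  -0.0515  0.2   ]
delta [-0.2887  0.2282  0.0015] [-3.000e-04 -5.000e-04  7.495e-01]
t 13.3 pos [ 0.4816 -0.1739  0.2009] ypr [ 3.141e+00 -1.000e-03 -3.083e+00] -> [ 0.619  -0.0515  0.2   ]
delta [-0.2887  0.2282  0.0015] [ 5.000e-04 -3.000e-04 -7.505e-01]
[ 0.27  0.38 -0.05  1.92  0.03  0.84  1.83]
```

View pics/p6.png

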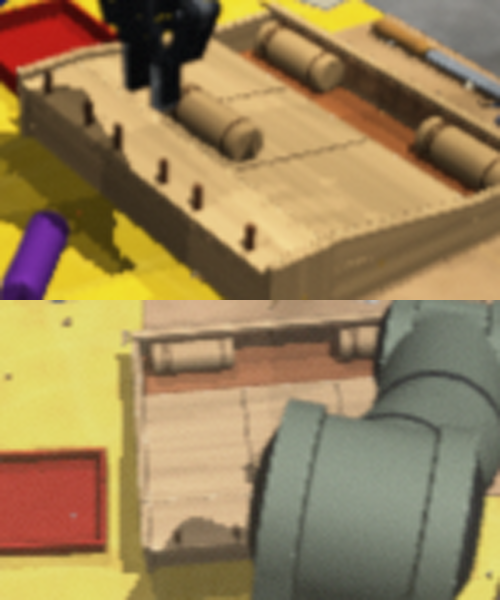

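All three blanks are released. The left and right ones lie in the trough, at (300,55) and (460,150) in the side crop. The middle one stayed on the slope with its near end at about (247,138). Now I go above it with a 90° wrist turn.

Request:
play_rows --pt "-0.05 0.04 0 0 0 0.07 0" --pt "-0.1 0.08 0 0 0 0.14 0" --pt "-0.15 0.12 0 0 0 0.21 0" --pt "-0.2 0.16 0 0 0 0.28 0" --pt "-0.25 0.2 0 0 0 0.35 0" --pt "-0.298 0.228 0 0 0 0.42 0" --pt "-0.298 0.228 0 0 0 0.49 0" --pt "-0.298 0.228 0 0 0 0.56 0" --pt "-0.298 0.228 0 0 0 0.63 0" --pt "-0.298 0.228 0 0 0 0.7 0"

```text
clock: 14.3
position: [0.6234, -0.0514, 0.1999]
tool_rot: [-3.139, 0.0, 1.729]
force: [-0.2, 0.2, -0.0]
grip_width: 0.0851
finger_force: 0.0
```

Run:
```python
from h import *
c,s_=np.cos(YAW),np.sin(YAW)
for z in (.072,.076):
    p=ray('side',304,231.3,z)-O; print('end ramp',p[0]*c+p[1]*s_,-p[0]*s_+p[1]*c)
s=grab_frame('side')[:,:,::-1].astype(int); a=np.load('s4.npy').astype(int)
print('blank-end change', np.abs(s-a)[222:238,296:310].mean())
delta(W(.030,-.002,.12),np.pi/2+YAW)
```

```text
end ramp 0.03591852232138547 -0.035860778706245586
end ramp 0.03181151047901499 -0.040918864376012054
blank-end change 6.25
t 14.35 pos [ 0.6235 -0.0512  0.1999] ypr [-3.139  0.     1.719] -> [ 0.6241 -0.0532  0.12  ]
delta [-0.004   0.001   0.1598] [-0.0012  0.0001  0.0422]
```

Request:
play_rows --pt "0.008 0.002 0.0 0 0 0.042 0" --pt "0.008 0.002 0.06 0 0 0.042 0" --pt "0.008 0.002 0.12 0 0 0.042 0" --pt "0.008 0.002 0.17 0 0 0.042 0" --pt "0.008 0.002 0.21 0 0 0.042 0" --pt "0.008 0.002 0.24 0 0 0.042 0" --pt "0.008 0.002 0.26 0 0 0.042 0" --pt "0.008 0.002 0.271 0 0 0.042 0" --pt "0.008 0.002 0.271 0 0 0.042 0" --newtons 30

```text
clock: 15.25
position: [0.6243, -0.0474, 0.0657]
tool_rot: [-3.141, 0.0, 1.647]
force: [-0.3, -0.7, -0.2]
grip_width: 0.0852
finger_force: 0.0
```

Request:
play_rows --pt "0 0 0 0 0 0 0.3" --pt "0 0 0 0 0 0 0.45" --pt "0 0 0 0 0 0 0.6" --pt "0 0 0 0 0 0 0.8" --pt "0 0 0 0 0 0 1" --pt "0 0 0 0 0 0 1" --pt "0 0 0 0 0 0 1"

```text
clock: 15.95
position: [0.6247, -0.0473, 0.0667]
tool_rot: [3.141, -0.0, 1.647]
force: [-1.5, 0.4, 6.2]
grip_width: 0.0341
finger_force: 29.3
```

Request:
play_rows --pt "0 0 -0.01 0 0 0 1" --pt "0 0 -0.03 0 0 0 1" --pt "0 0 -0.06 0 0 0 1" --pt "0 0 -0.1 0 0 0 1" --pt "0 0 -0.15 0 0 0 1" --pt "0 0 -0.2 0 0 0 1" --pt "0 0 -0.2 0 0 0 1" --newtons 40

```text
clock: 16.65
position: [0.6261, -0.0476, 0.1706]
tool_rot: [3.136, 0.0, 1.646]
force: [0.3, -0.5, -0.7]
grip_width: 0.0331
finger_force: 39.9
```

Run:
```python
from h import *
s=grab_frame('side')[:,:,::-1].astype(int); a=np.load('s4.npy').astype(int)
print('old spot change', np.abs(s-a)[222:238,296:310].mean())
o=observe();print(o['grip_width'],o['finger_force'])
x,y,_=o['position'];p=proj('side',W(.031,-.046,.177));print(p)
cv2.imwrite('pics/lift.png',s.astype(np.uint8))
# wood-coloured (tan) mask around the held blank
hsv=cv2.cvtColor(s.astype(np.uint8),cv2.COLOR_BGR2HSV)
m=((hsv[...,0]>8)&(hsv[...,0]<22)&(hsv[...,1]>60)&(hsv[...,2]>90)).astype(np.uint8)
n,l,st,ct=cv2.connectedComponentsWithStats(m[130:240,240:340])
for q,c in zip(st,ct):
    if q[4]>60: print(q[:5]+[240,130,0,0,0],c+[240,130])
delta([.609,.250,.17],np.pi/2)
```

```text
old spot change 50.964285714285715
0.033426644933161005 39.899961054325104
(np.float64(305.9044987330039), np.float64(200.24342257327035))
[ 240  130  100  110 7522] [287.31640521 168.99946823]
[ 240  186  100   54 3413] [294.80603575 218.51948432]
t 16.7 pos [ 0.6253 -0.0474  0.1686] ypr [3.138 0.    1.646] -> [0.609 0.25  0.17 ]
delta [ 0.5956  0.0125 -0.0027] [ 0.0017 -0.      0.0361]
```

Request:
play_rows --pt "0.06 0 0 0 0 0.01 1" --pt "0.13 0 0 0 0 0.02 1" --pt "0.2 0.005 0 0 0 0.036 1" --pt "0.28 0.01 0 0 0 0.036 1" --pt "0.36 0.012 0 0 0 0.036 1" --pt "0.44 0.012 0 0 0 0.036 1" --pt "0.52 0.012 0 0 0 0.036 1" --pt "0.57 0.012 0 0 0 0.036 1" --pt "0.596 0.012 0 0 0 0.036 1" --pt "0.596 0.012 0 0 0 0.036 1"

```text
clock: 17.7
position: [0.6073, 0.2517, 0.1657]
tool_rot: [-3.141, 0.0, 1.573]
force: [0.2, -0.9, -0.8]
grip_width: 0.0336
finger_force: 39.9
```

Run:
```python
from h import *
delta([.609,.250,.02],np.pi/2)
s=grab_frame('side')[:,:,::-1]
hsv=cv2.cvtColor(s,cv2.COLOR_BGR2HSV)
m=((hsv[...,0]>8)&(hsv[...,0]<21)&(hsv[...,1]>50)&(hsv[...,1]<200)&(hsv[...,2]>80)).astype(np.uint8)
u,v=map(int,proj('side',[.609,.25,.18]));print(u,v)
n,l,st,ct=cv2.connectedComponentsWithStats(m[v-30:v+30,u-35:u+40])
for q in st:
    if q[4]>20: print(q[0]+u-35,q[1]+v-30,q[2:5])
for y in(.2,.25,.3): print(y,np.round(proj('side',[.609,y,.18])))
print(observe()['grip_width'],observe()['finger_force'])
```

```text
t 17.7 pos [0.6073 0.2517 0.1657] ypr [-3.141  0.     1.573] -> [0.609 0.25  0.02 ]
delta [-0.0033  0.0037  0.2913] [-0.0003  0.      0.0012]
239 158
204 128 [  75   60 4340]
236 154 [ 16  17 147]
0.2 [247. 164.]
0.25 [240. 159.]
0.3 [233. 154.]
0.03335861894654687 39.903356060385704
```

Request:
play_rows --pt "-0.003 0.004 0.06 0 0 0 1" --pt "-0.003 0.004 0.13 0 0 0 1" --pt "-0.003 0.004 0.2 0 0 0 1" --pt "-0.003 0.004 0.25 0 0 0 1" --pt "-0.003 0.004 0.28 0 0 0 1" --pt "-0.003 0.004 0.293 0 0 0 1" --pt "-0.003 0.004 0.298 0 0 0 1" --pt "-0.003 0.004 0.3 0 0 0 1" --pt "-0.003 0.004 0.3 0 0 0 1"

```text
clock: 18.65
position: [0.6104, 0.2488, 0.0171]
tool_rot: [3.14, -0.001, 1.571]
force: [-1.1, -0.1, -0.1]
grip_width: 0.0332
finger_force: 39.9
```

No contact yet, so I ease down a little further and then open partway.

Request:
play_rows --pt "0 0 0.003 0 0 0 1" --pt "0 0 0.006 0 0 0 1" --pt "0 0 0.006 0 0 0 1" --pt "0 0 0.006 0 0 0 0.5" --pt "0 0 0.006 0 0 0 0.4" --pt "0 0 0.006 0 0 0 0.35" --pt "0 0 0.006 0 0 0 0.35" --pt "0 0 0.006 0 0 0 0.35"

```text
clock: 19.45
position: [0.6099, 0.2487, 0.0131]
tool_rot: [3.141, -0.0, 1.571]
force: [-0.3, -0.9, 0.8]
grip_width: 0.0557
finger_force: 0.0
```

Request:
play_rows --pt "0 0 -0.02 0 0 0 0.35" --pt "0 0 -0.06 0 0 0 0.35" --pt "0 0 -0.12 0 0 0 0.35" --pt "0 0 -0.2 0 0 0 0.35" --pt "0 0 -0.28 0 0 0 0.35" --pt "0 0 -0.36 0 0 0 0.35" --pt "0.09 0 -0.4 0 0 0 0.35" --pt "0.18 0 -0.4 0 0 0 0.35" --pt "0.27 0 -0.4 0 0 0 0.35" --pt "0.36 0 -0.4 0 0 0 0.35"

```text
clock: 20.45
position: [0.6095, 0.4305, 0.2144]
tool_rot: [3.141, -0.001, 1.571]
force: [0.3, -1.3, -1.0]
grip_width: 0.0552
finger_force: 0.0
```

Run:
```python
from h import *
def look():
    s=grab_frame('side')[:,:,::-1]
    hsv=cv2.cvtColor(s,cv2.COLOR_BGR2HSV)
    red=(((hsv[...,0]<7)|(hsv[...,0]>173))&(hsv[...,1]>150)).astype(np.uint8)
    m=((hsv[...,0]>8)&(hsv[...,0]<21)&(hsv[...,1]<190)&(hsv[...,2]>60)).astype(np.uint8)
    poly=np.array([proj('side',p) for p in [(.543,.183,.028),(.675,.183,.028),(.675,.327,.028),(.543,.327,.028)]]).astype(np.int32)
    k=cv2.fillPoly(np.zeros_like(m),[poly],1)
    n,l,st,ct=cv2.connectedComponentsWithStats(m*k)
    for q,c in zip(st[1:],ct[1:]):
        if q[4]>20: print(q,c.round(1),ray('side',*c,.023).round(3))
look();look();o=observe();print(o['position'],o['grip_width'],o['clock'])
s=grab_frame('side').astype(int); a=np.load('s4.npy')[:,:,::-1].astype(int)
print('troughs',np.abs(s-a)[195:220,305:340].mean(),np.abs(s-a)[220:250,350:380].mean(),'right side',np.abs(s-a)[300:400,290:420].mean())
print('trough px',[np.round(proj('side',W(.215,y,.032))) for y in(.115,-.115)])
```

```text
[232 193  37  20 276] [244.2 203.2] [0.61  0.237 0.023]
[232 193  37  20 277] [244.1 203.2] [0.61  0.237 0.023]
[0.60707347 0.43587973 0.21274812] 0.055554396252155996 20.55
troughs 7.941714285714285 4.205925925925926 right side 8.75248717948718
trough px [array([318., 206.]), array([368., 236.])]
```

```bash
python3 -c "
from workcell import *
print(job_done())"
```

```text
the job is handed in; nothing more can be done
None
```

All three blanks were released over the crest: the left and right ones rolled into the trough, and the middle one stayed on the slope and is now in the red tray; I handed the job in at about 20.6 s. The final camera check found it at rest there, with no sign that the spool or tin moved; I didn't check the blue case by camera, but the arm passed well above it.

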